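# Wedge the rocking slide dryer

### The job

The slide dryer rocks because the foot under its blue corner pad is too short. Without grasping or lifting anything, push the orange wedge thin end first under that foot with the fingertips until the dryer no longer rocks but still stands level, without shoving the dryer along or disturbing the other things. Finish with the fingertips pressing firmly, not hard, down on the blue pad, and keep pressing there when the program ends: the corner must not dip.

Things in the scene. Friction and masses are not known exactly. Their poses are not given: they have to be found in the camera images.
- warmer: slide dryer: white case 140 (x) x 160 (y) mm, metal plate and glass slides on top, front panel to -x; about 1.6 kg, loose. Origin on the bench under its centre. Underside 12, case top 46, plate 50 mm high. Four black rubber feet, 20 mm diameter, 12 mm long, at x = +-55, y = +-65 mm; the one at (-55, -65), front right, is too short. It stands level on the other three until pressed at that corner.
- foot_spot (a point): the point at bench level under the centre of the short foot (dryer frame -55, -65, 0 mm). The foot hangs 3.5 to 6.5 mm above it (unknown, differs each time). A press of 1 to 3 N on the blue pad tips the dryer until this foot meets the bench, so the pad drops by that gap.
- press_pad: blue round pad, 24 mm diameter, 4 mm thick, on the dryer's front right top corner over the short foot; origin at its underside's centre, dryer frame (-54, -63, 46) mm. For the final test press straight down with about 4 to 15 N.
- pad_top (a point): centre of the blue pad's top face, 50 mm over the bench
- wedge: orange ribbed wedge, 64 long (x) x 40 wide (y) mm, 40 g, loose in front of the short foot. Thin end at its +x: 1.5 mm high at the tip (x = +32), rising evenly (1 in 5.1) to 14 mm at the upright back (x = -32). Origin at its underside's centre. Slides with under 1 N until the slope meets the foot, is snug at 2 to 4 N; pushed much harder (over 8 N) it shoves the dryer along.
- wedge_back (a point): centre of the wedge's upright back face (40 mm wide, 14 mm high), 7 mm over the bench: push here
- wedge_tip (a point): middle of the wedge's thin end, on the bench
- staining_jar: bystander: glass jar with lid, 55 mm diameter, 114 mm high, beside the dryer's left; origin at its underside's centre
- cassette_b1: bystander: small green tissue cassette with wax on it, 40 x 28 x 11 mm, left of the wedge; origin at its underside's centre
- wax_block: bystander: white block of wax, 32 x 44 x 18 mm, right of the wedge; origin at its underside's centre
There are look-alikes about, which are no part of the job. Of the things like the wedge, leave any that is pink or turquoise; of the rest the smaller one is meant.

How it is judged:
By the outcome, as a careful person would: the job done as asked, in the order asked, and still so for the second after the job is handed in, while the arm keeps its last pose, push and grip.
It also fails if it takes over 48 s, if anything falls off the work surface, if the arm or the gripper's body presses on something with over 40 N, if the wrist force passes 120 N, or if a joint passes its speed limit or range.

### The arm

A 7-joint arm with a two-finger parallel gripper is mounted at the origin on a cart in front of the work surface, level with it; the furniture and walls round the work are solid. World frame = base frame: x ahead of the robot, y to its left, z up, the work surface at z = 0. Lengths are in m, angles in rad, forces in N, time in s.
With the tool pointing down it reaches from about 0.4 to 0.875 m from the base axis. Payload 19.3 kg.
Tool frame: the origin (TCP) lies on the centre line of the jaws, within the pads' length; the fingertips stand tips_ahead ahead of it and the grasp point (between the pads) lies 2 mm behind it (tips_ahead is the distance from the TCP to the fingertips, in m); z points along the fingers, y is the direction in which the jaws open and shut (so a half turn about z gives the same grasp; the last joint's range is limited). The gripper opens to 85 mm and grips with 20 to 120 N. Pads are 22 mm wide; open, the fingers measure 114 mm over their backs; the gripper's body (76 mm by 85 mm) begins 54 mm behind the grasp point. The pads swing forward as they close: fully open they stand 13 mm farther back than shut.
Start: joints at [-1.365, 0.521, -0.036, 1.599, 0.021, 1.021, -0.113], TCP at [0.17, 0.601, 0.248] pointing down, gripper open.
Joint ranges: [-2.91, 2.91], [-0.3, 2.13], [-1.5, 1.42], [0.17, 2.43], [-1.26, 4.41], [0.16, 1.93], [-2.52, 2.52]. Speed limits (rad/s): [1.89, 1.89, 2.39, 2.39, 3.01, 3.01, 3.01].

### API

Orientations are given as a rotation vector (axis times angle).
In Python, from workcell import * gives the robot as it stands. The module is installed in compiled form; this text tells all that it offers.
- The arm moves only by the shell command python3 -m creep 'ROWS' [FORCE]. ROWS is JSON, a list of rows, each a list of 5 numbers: the opening in per cent of the stroke, from 0 (shut) to 100 (fully open), then the shift along the tool's x, y, z in cm, then the turn about the tool's z in rad. A call has 1 to 8 rows; each row shifts and turns the pose as measured when the row begins, along the tool's axes as they then stand; what a row does not reach is not made up. A row lasts 1/10 s, in which the tool goes at most 50 mm and 8.59 degrees, less where a joint would pass 70% of its speed; a pose out of reach is approached as far as the arm can. A call with a gripper value outside its range is refused whole. The fingers move at their own pace and stop on an object; FORCE is the grip in N (left out, the last holds). Time passes only in rows, so rows that do not move let the fingers close. It gives the time, the measured TCP pose, the force and the opening at its end, in the units of the state.
- observe(): the state, without advancing time (a new reading comes with each control period).
- capture(name): name is "side" or "top"; returns (picture, depth): 400x640x3 uint8, blue, green, red; 400x640 float32, m along the optical axis (not along the pixel's ray), 0 where there is no reading.
- camera_params(name): a dict with "mtx" (3x3 intrinsics, pixels), "rvec" (rotation vector, rad) and "tvec" (3), from world to camera coordinates, as OpenCV has them. Camera axes: x right, y down, z forward; pixel columns grow to the right and rows downward; lengths in m; the calibration is good to about 2 mm. A picture is of the moment at which its call begins. camera_params takes no time and is no camera call.
- close_job(): hands the job in, once; it reports no verdict.
The state is a dict: "t": time; "joint_positions": joint angles; "joint_velocities": joint speeds; "joint_torque": joint torques, N m; "tool_pos": TCP position; "ee_rot": TCP orientation; "wrist_force": force on the tool from outside, world axes, zero at the start; "wrist_torque": the same for the moment, N m; "gripper_width": finger opening in m.
Only numpy, scipy, OpenCV 4.12 (cv2) and the standard library are available. Lean on these libraries where they do the work, as an engineer would, in place of code of your own. Each camera call takes 0.05 s, during which the arm holds its last target. There are 200 camera calls.

## Working session

There is one attempt and no reset: what is moved stays moved. The work goes in short steps, Python scripts to look and compute and a shell command to move; the robot and the scene stay as the last step left them, time stands still between calls to the robot, and variables do not carry over. Pictures are saved under pics/ and viewed, about 8 in all and at most 12, crops included, and the job is handed in when it is done.

```bash
mkdir -p pics; python3 - <<'E'
from workcell import *
import cv2,numpy as np
s=observe();print({k:np.round(v,3).tolist() for k,v in s.items()})
for n in("side","top"):
    p,d=capture(n);cv2.imwrite(f"pics/{n}0.png",p);np.savez(f"pics/{n}0.npz",p=p,d=d)
    c=camera_params(n);print(n,{k:np.round(v,3).tolist() for k,v in c.items()})
    R=cv2.Rodrigues(np.array(c['rvec']))[0];print(-R.T@np.array(c['tvec']).ravel())
E
ls
```

```text
{'t': 0.0, 'joint_positions': [-1.365, 0.522, -0.036, 1.6, 0.021, 1.021, -0.113], 'joint_velocities': [0.001, 0.001, 0.0, 0.001, 0.0, -0.0, 0.001], 'joint_torque': [0.001, -92.711, 1.981, -36.992, 0.018, 0.008, -0.0], 'tool_pos': [0.17, 0.601, 0.248], 'ee_rot': [-0.432, -3.112, 0.002], 'wrist_force': [-0.068, 0.222, 0.148], 'wrist_torque': [-0.005, -0.012, 0.025], 'gripper_width': 0.085}
side {'mtx': [[361.336, 0.0, 315.186], [0.0, 361.336, 194.568], [0.0, 0.0, 1.0]], 'rvec': [0.456, -2.758, 1.095], 'tvec': [0.457, 0.177, 0.749]}
[0.29424917 0.51124252 0.67295829]
top {'mtx': [[413.857, 0.0, 317.116], [0.0, 413.857, 200.569], [0.0, 0.0, 1.0]], 'rvec': [2.151, -2.184, 0.106], 'tvec': [-0.044, 0.505, 0.846]}
[ 0.41529648 -0.05441274  0.89265154]
pics
```

View pics/top0.png

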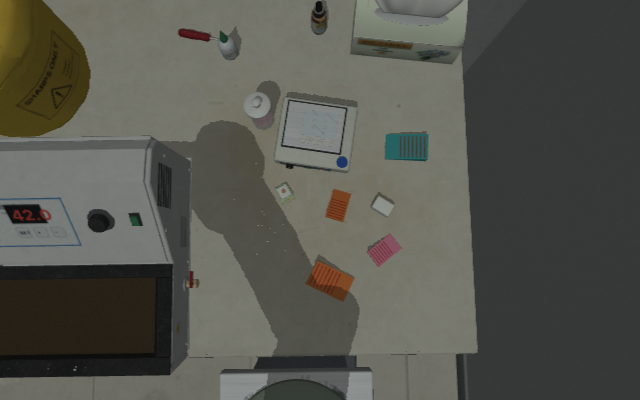

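View pics/side0.png

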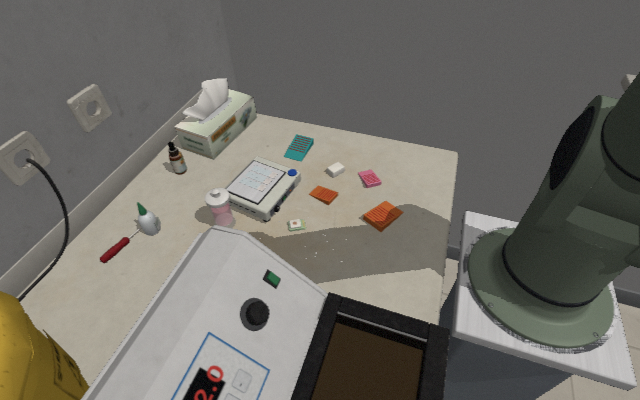

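Candidates in the top view: small orange (338,205), large orange (330,280), pink (384,250) and turquoise (407,146). I choose the small orange one at (338,205), in front of the blue pad (342,161). Next I check it in a close crop and measure.

```bash
cat > h.py <<'E'
import cv2,numpy as np
from workcell import *
def cam(n):
    c=camera_params(n);R=cv2.Rodrigues(np.array(c['rvec'],float))[0];return np.array(c['mtx'],float),R,np.array(c['tvec'],float).ravel()
def ray(n,uv,z):
    K,R,t=cam(n);uv=np.atleast_2d(uv).astype(float);C=-R.T@t
    d=(R.T@np.linalg.inv(K)@np.c_[uv,np.ones(len(uv))].T).T
    return C+d*((z-C[2])/d[:,2])[:,None]
def cloud(n,d):
    K,R,t=cam(n);v,u=np.mgrid[:400,:640];P=np.stack([(u-K[0,2])/K[0,0]*d,(v-K[1,2])/K[1,1]*d,d],-1)
    return (P-t)@R
def mask(p,lo,hi,box):
    m=cv2.inRange(cv2.cvtColor(p,cv2.COLOR_BGR2HSV),lo,hi);o=np.zeros_like(m);x0,y0,x1,y1=box;o[y0:y1,x0:x1]=m[y0:y1,x0:x1];return o
def rect(m):
    c=max(cv2.findContours(m,0,2)[0],key=cv2.contourArea);return cv2.boxPoints(cv2.minAreaRect(c)),cv2.minAreaRect(c),c
E
python3 - <<'E'
from h import *
f=np.load('pics/top0.npz');p,d=f['p'],f['d'];W=cloud('top',d)
np.set_printoptions(precision=4,suppress=True)
g=np.load('pics/side0.npz')
for n,pp,b in(('top',p,(318,183,360,228)),('side',g['p'],(300,180,345,208))):
    m=mask(pp,(4,120,60),(18,255,255),b);bx,r,c=rect(m);print(n,'wedge',r,cv2.contourArea(c));print(ray(n,bx,.008))
    ys,xs=np.nonzero(m);
    Wc=cloud(n,pp is p and d or g['d']) if 0 else cloud(n,d if n=='top' else g['d'])
    P=Wc[ys,xs];A=np.c_[P[:,:2],np.ones(len(P))];print('slope',np.linalg.lstsq(A,P[:,2],rcond=None)[0],P.min(0),P.max(0))
for n,pp,b in(('top',p,(325,145,360,175)),('side',g['p'],(280,160,305,185))):
    m=mask(pp,(100,120,60),(130,255,255),b);bx,r,c=rect(m);print(n,'pad',r,ray(n,r[0],.05))
# dryer case top by height
Z=W[...,2];m=((Z>.03)&(Z<.07)).astype(np.uint8)*255;o=np.zeros_like(m);o[90:180,270:362]=m[90:180,270:362]
bx,r,c=rect(o);print('dryer',r);print(ray('top',bx,.046))
print('heights: oven',np.nanmax(Z[140:370,0:190]),'jar',Z[95:118,245:270].max())
for nm,(x0,y0,x1,y1) in dict(cass=(270,175,300,205),wax=(365,190,400,220)).items():
    q=W[y0:y1,x0:x1].reshape(-1,3);q=q[q[:,2]>.006];print(nm,q.min(0),q.max(0))
a=cv2.resize(p[90:240,260:430],None,fx=3.4,fy=3.4,interpolation=2);cv2.imwrite('pics/crop.png',a)
E
```

```text
top wedge ((337.603759765625, 204.88677978515625), (18.406312942504883, 29.12043571472168), 15.94539737701416) 487.0
[[ 0.4714 -0.0677  0.008 ]
 [ 0.5316 -0.0859  0.008 ]
 [ 0.52   -0.1238  0.008 ]
 [ 0.46   -0.1053  0.008 ]]
slope [-0.8133  0.6146  0.4729] [ 0.4153 -0.1232 -0.002 ] [ 0.531  -0.0544  0.8927]
side wedge ((323.5732421875, 193.44903564453125), (25.0599308013916, 15.403077125549316), 28.610462188720703) 283.5
[[ 0.5274 -0.0769  0.008 ]
 [ 0.5256 -0.1292  0.008 ]
 [ 0.4582 -0.1053  0.008 ]
 [ 0.4622 -0.0555  0.008 ]]
slope [-0.1325  0.9877  0.1608] [ 0.2942 -0.1209 -0.0051] [0.5304 0.5112 0.673 ]
top pad ((341.5, 162.0), (10.0, 9.0), 90.0) [[ 0.5807 -0.1035  0.05  ]]
side pad ((291.8000183105469, 172.1000213623047), (6.260990142822266, 7.602630615234375), 63.43495178222656) [[ 0.5799 -0.0988  0.05  ]]
dryer ((315.1600036621094, 135.8800048828125), (76.36752319335938, 70.14498901367188), 8.130102157592773)
[[ 0.577   0.0397  0.046 ]
 [ 0.7254  0.0182  0.046 ]
 [ 0.6993 -0.1408  0.046 ]
 [ 0.5518 -0.1166  0.046 ]]
heights: oven 0.8926515353904155 jar 0.8926515353904155
cass [ 0.4153 -0.0544  0.006 ] [0.5472 0.0387 0.8927]
wax [ 0.4153 -0.215   0.0061] [ 0.5136 -0.0544  0.8927]
```

View pics/crop.png

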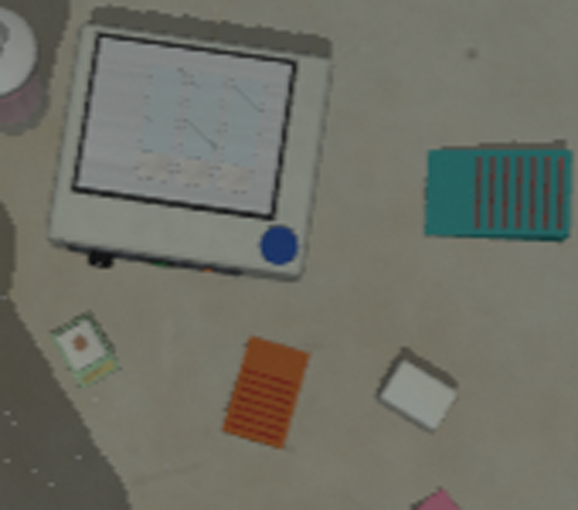

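The crop shows the small orange wedge, plain thin end up toward the dryer and blue pad. Cassette to its left, wax to its right.

```bash
python3 - <<'E'
from h import *
import workcell
np.set_printoptions(precision=4,suppress=True)
print([k for k in dir(workcell) if k[0]!='_'], getattr(workcell,'tips_ahead',None))
print(cv2.Rodrigues(np.array(observe()['ee_rot'],float))[0])
for n in('top','side'):
    f=np.load(f'pics/{n}0.npz');p,d=f['p'],f['d'];W=cloud(n,d);ok=d>0;W[~ok]=np.nan;Z=W[...,2]
    b=(318,183,360,228) if n=='top' else (300,180,345,208)
    m=cv2.erode(mask(p,(4,100,50),(18,255,255),b),np.ones((3,3)))
    P=W[m>0];P=P[np.isfinite(P[:,2])];print(n,len(P),'slope',np.linalg.lstsq(np.c_[P[:,:2],np.ones(len(P))],P[:,2],rcond=None)[0],P.min(0),P.max(0))
    if n=='top':
        print('oven top max',np.nanmax(Z[140:370,0:190]),'tall things elsewhere',np.nanmax(Z[60:360,195:460]))
        o=W[140:370,0:190].reshape(-1,3);o=o[o[:,2]>.05];print(np.nanmin(o,0),np.nanmax(o,0))
        for lo in(.03,.04):
            mm=np.zeros((400,640),np.uint8);mm[85:185,272:365]=((Z>lo)&(Z<.08))[85:185,272:365]*255
            bx,r,c=rect(mm);print('dryer',r);print(ray(n,bx,.046))
        for nm,(x0,y0,x1,y1) in dict(cass=(270,175,300,205),wax=(365,190,400,220)).items():
            q=W[y0:y1,x0:x1].reshape(-1,3);q=q[(q[:,2]>.006)&(q[:,2]<.04)];print(nm,q.min(0),q.max(0))
    else: print('oven max side',np.nanmax(Z[230:,100:440]))
E
```

```text
['MotionError', 'camera_params', 'capture', 'close_job', 'observe', 'tips_ahead'] 0.017
[[-0.9622  0.2723 -0.0002]
 [ 0.2723  0.9622 -0.001 ]
 [-0.     -0.001  -1.    ]]
top 436 slope [-0.1859  0.0517  0.1052] [ 0.4648 -0.1189 -0.0007] [ 0.5287 -0.0725  0.0171]
oven top max 0.23314158552360453 tall things elsewhere 0.11845461604976257
[0.1843 0.214  0.05  ] [0.5982 0.5665 0.2331]
dryer ((315.1600036621094, 135.8800048828125), (76.36752319335938, 70.14498901367188), 8.130102157592773)
[[ 0.577   0.0397  0.046 ]
 [ 0.7254  0.0182  0.046 ]
 [ 0.6993 -0.1408  0.046 ]
 [ 0.5518 -0.1166  0.046 ]]
dryer ((315.5500183105469, 133.65000915527344), (76.22610473632812, 65.6195068359375), 8.130102157592773)
[[ 0.5864  0.0381  0.046 ]
 [ 0.7253  0.0179  0.046 ]
 [ 0.6993 -0.1408  0.046 ]
 [ 0.5612 -0.1181  0.046 ]]
cass [ 0.506  -0.0001  0.006 ] [0.5472 0.0387 0.0145]
wax [ 0.4697 -0.215   0.0061] [ 0.5136 -0.1671  0.0226]
side 225 slope [-0.1838  0.045   0.1012] [ 0.4616 -0.116  -0.    ] [ 0.5249 -0.0639  0.0149]
oven max side 0.23032085481562267
```

```bash
python3 -m creep '[[12,0,0,-4,0],[12,0,0,-4,-0.08],[12,0,0,-2,-0.07],[12,-3.5,-2.7,0,0],[12,-3.5,-2.7,0,0],[12,-3.5,-2.7,0,0],[12,-3.5,-2.7,0,0],[12,-3.5,-2.7,0,0]]' 20
```

```text
t: 0.9
tool_pos: [0.3271, 0.4441, 0.3488]
ee_rot: [-0.171, -3.134, 0.009]
wrist_force: [0.5, -0.2, 0.6]
gripper_width: 0.0105
```

```bash
python3 -m creep '[[12,-2.6,-4,0,0],[12,-2.6,-4,0,0],[12,-2.6,-4,0,0],[12,-2.6,-4,0,0],[12,-2.6,-4,0,0],[12,-2.6,-4,0,0],[12,-2.6,-4,0,0],[12,-2.6,-4,0,0]]'
```

```text
t: 1.7
tool_pos: [0.5039, 0.0884, 0.3492]
ee_rot: [-0.17, -3.133, 0.01]
wrist_force: [1.7, 1.5, 0.7]
gripper_width: 0.0102
```

```bash
python3 -m creep '[[12,1,-3.6,2,0],[12,1,-3.6,2,0],[12,1,-3.6,2,0],[12,1,-3.6,2,0],[12,1,-3.6,2,0],[12,0,0,4,0],[12,0,0,4,0],[12,0,0,2,0]]'
```

```text
t: 2.5
tool_pos: [0.432, -0.1005, 0.1458]
ee_rot: [0.188, 3.133, -0.013]
wrist_force: [0.8, 0.8, -1.0]
gripper_width: 0.0103
```

```bash
python3 -m creep '[[12,0,0.6,3,0],[12,0,0.6,3,0],[12,0,0,2,0],[12,0,0,1,0],[12,0,0,0,0],[12,0,0,0,0]]'
```

```text
t: 3.1
tool_pos: [0.4316, -0.0895, 0.05]
ee_rot: [-0.19, -3.133, 0.013]
wrist_force: [0.1, 0.6, 0.6]
gripper_width: 0.0101
```

```bash
python3 -m creep '[[12,0,0.15,1,0],[12,0,0,1,0],[12,0,0,0.5,0],[12,0,0,0.2,0],[12,0,0,0,0]]'; python3 - <<'E'
from h import *
np.set_printoptions(precision=4,suppress=True)
p,d=capture('top');cv2.imwrite('pics/top1.png',p);q,_=capture('side')
a=cv2.resize(p[130:250,270:400],None,fx=4,fy=4,interpolation=2);b=cv2.resize(q[140:220,260:390],None,fx=4,fy=4,interpolation=2)
cv2.imwrite('pics/c1.png',np.vstack([b,a])[:,:][:800] if 0 else np.hstack([a[:480],cv2.copyMakeBorder(b,0,160,0,0,0)])[:, :1040]);
cv2.imwrite('pics/c1.png',cv2.resize(cv2.imread('pics/c1.png'),None,fx=.76,fy=.76))
print(observe()['tool_pos'],observe()['wrist_force'])
E
```

```text
t: 3.6
tool_pos: [0.4333, -0.0882, 0.0228]
ee_rot: [0.19, 3.134, -0.013]
wrist_force: [1.3, -0.1, -0.2]
gripper_width: 0.0101
[ 0.4334 -0.0882  0.0231] [-0.1326 -1.3079  0.1814]
```

View pics/c1.png

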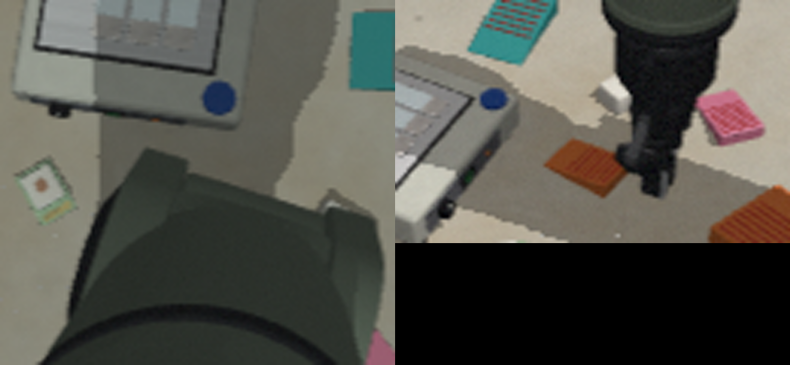

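Top view: the arm hides the wedge. Side view: the fingertips stand just behind the wedge's back (about crop 650,165), pad at (493,98). I start pushing.

```bash
python3 -m creep '[[12,-0.6,0,0,0],[12,-0.6,0,0,0],[12,-0.6,0,0,0],[12,-0.6,0,0,0],[12,-0.6,0,0,0],[12,-0.4,0,0,0],[12,0,0,0,0]]'; python3 - <<'E'
from h import *
np.set_printoptions(precision=4,suppress=True)
q,_=capture('side');cv2.imwrite('pics/s2.png',q)
m=mask(q,(4,120,30),(18,255,255),(290,165,345,208));m=cv2.morphologyEx(m,3,np.ones((5,5)));bx,r,c=rect(m);print(r,cv2.contourArea(c));print(ray('side',bx,.008))
F=[]
for i in range(3): capture('side');F.append(observe()['wrist_force'])
print(np.mean(F,0))
cv2.imwrite('pics/s2c.png',cv2.resize(q[140:220,260:390],None,fx=5,fy=5,interpolation=2))
E
```

```text
t: 4.4
tool_pos: [0.4714, -0.0928, 0.024]
ee_rot: [0.189, 3.132, -0.014]
wrist_force: [0.4, -0.4, -0.0]
gripper_width: 0.01
((314.97283935546875, 193.27601623535156), (23.9471492767334, 13.1843843460083), 19.653825759887695) 245.5
[[ 0.5438 -0.0669  0.008 ]
 [ 0.5485 -0.1124  0.008 ]
 [ 0.4835 -0.1029  0.008 ]
 [ 0.481  -0.0587  0.008 ]]
[ 0.3808 -0.2231 -0.1572]
```

View pics/s2c.png

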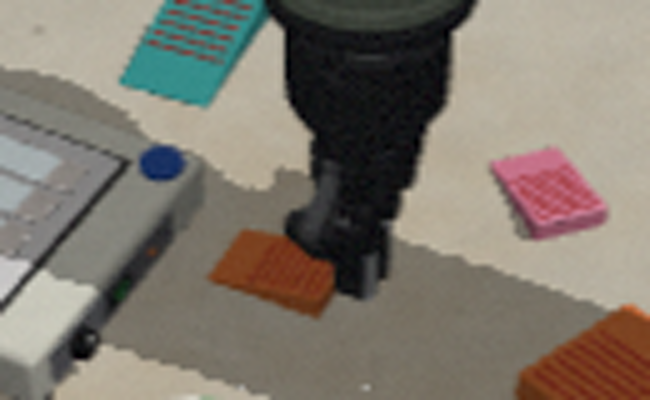

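The wedge has turned square onto the fingers (yaw about -7°), tip near (0.546,-0.094), heading for the foot. I keep pushing.

```bash
cat > f.py <<'E'
from h import *
F=[]
for i in range(6): capture('side');s=observe();F.append(s['wrist_force'])
F=np.array(F);print('t',s['t'],'pos',np.round(s['tool_pos'],4),'F',F.mean(0).round(2),'sd',F.std(0).round(2))
E
python3 -m creep '[[12,-0.5,0,0,0],[12,-0.5,0,0,0],[12,-0.5,0,0,0],[12,-0.5,0,0,0],[12,-0.4,0,0,0],[12,-0.3,0,0,0],[12,0,0,0,0]]'; python3 f.py
```

```text
t: 5.3
tool_pos: [0.4996, -0.0963, 0.0241]
ee_rot: [0.19, 3.133, -0.013]
wrist_force: [-0.4, 0.2, -0.6]
gripper_width: 0.0101
t 5.6 pos [ 0.4991 -0.0962  0.0241] F [-0.23  0.1  -0.01] sd [0.71 0.33 0.84]
```

```bash
for i in 1; do python3 -m creep '[[12,-0.2,0,0,0],[12,-0.2,0,0,0],[12,0,0,0,0]]'; python3 f.py; done; python3 -m creep '[[12,-0.2,0,0,0],[12,0,0,0,0]]'; python3 f.py
```

```text
t: 5.9
tool_pos: [0.5032, -0.0967, 0.0242]
ee_rot: [0.19, 3.133, -0.013]
wrist_force: [0.6, -0.2, -0.0]
gripper_width: 0.0104
t 6.2 pos [ 0.5029 -0.0967  0.0242] F [-0.06 -0.1  -0.05] sd [0.59 0.41 0.28]
t: 6.4
tool_pos: [0.505, -0.0969, 0.0242]
ee_rot: [0.19, 3.134, -0.013]
wrist_force: [-0.7, 0.0, -0.9]
gripper_width: 0.0103
t 6.7 pos [ 0.5047 -0.0969  0.0241] F [-0.09  0.12  0.15] sd [0.5  0.46 0.55]
```

```bash
python3 -m creep '[[12,-0.2,0,0,0],[12,0,0,0,0]]'; python3 f.py;  python3 -m creep '[[12,-0.2,0,0,0],[12,0,0,0,0]]'; python3 f.py
```

```text
t: 6.9
tool_pos: [0.5068, -0.0972, 0.0242]
ee_rot: [0.19, 3.134, -0.013]
wrist_force: [0.6, -0.3, -0.7]
gripper_width: 0.0105
t 7.2 pos [ 0.5065 -0.0972  0.0241] F [-0.23  0.09 -0.01] sd [0.32 0.3  0.34]
t: 7.4
tool_pos: [0.5085, -0.0974, 0.0241]
ee_rot: [0.19, 3.134, -0.013]
wrist_force: [0.0, 0.4, -0.3]
gripper_width: 0.0106
t 7.7 pos [ 0.5084 -0.0974  0.0242] F [ 0.12 -0.22  0.16] sd [0.47 0.44 0.34]
```

```bash
for i in 1; do python3 -m creep '[[12,-0.2,0,0,0],[12,0,0,0,0]]'; python3 f.py;  python3 -m creep '[[12,-0.2,0,0,0],[12,0,0,0,0]]'; python3 f.py; done; python3 - <<'E'
from h import *
q,_=capture('side');cv2.imwrite('pics/s3.png',q);cv2.imwrite('pics/s3c.png',cv2.resize(q[145:215,260:370],None,fx=6,fy=6,interpolation=2))
E
```

```text
t: 7.9
tool_pos: [0.5097, -0.0976, 0.024]
ee_rot: [-0.19, -3.136, 0.013]
wrist_force: [-0.6, 0.6, 0.0]
gripper_width: 0.01
t 8.2 pos [ 0.5097 -0.0976  0.0241] F [-1.36 -0.07 -0.45] sd [0.33 0.66 0.37]
t: 8.4
tool_pos: [0.5108, -0.0978, 0.0239]
ee_rot: [-0.191, -3.134, 0.012]
wrist_force: [-0.8, -0.2, 0.3]
gripper_width: 0.0102
t 8.7 pos [ 0.5109 -0.0978  0.0239] F [-1.06  0.01 -0.27] sd [0.59 0.65 0.42]
```

View pics/s3c.png

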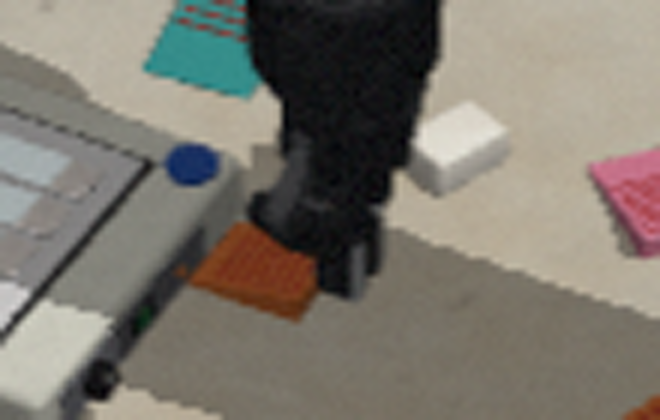

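The wedge's front is under the case edge at the pad corner, and contact force has begun (about 1 N). I nudge it until snug.

```bash
python3 -m creep '[[12,-0.2,0,0,0]]'; python3 f.py; python3 -m creep '[[12,-0.25,0,0,0]]'; python3 f.py; python3 -m creep '[[12,-0.3,0,0,0]]'; python3 f.py
```

```text
t: 8.85
tool_pos: [0.512, -0.098, 0.0238]
ee_rot: [-0.191, -3.133, 0.012]
wrist_force: [-8.0, -0.5, 6.2]
gripper_width: 0.0101
t 9.15 pos [ 0.5123 -0.098   0.0238] F [-5.52  0.17  2.87] sd [0.55 0.39 0.57]
t: 9.25
tool_pos: [0.5137, -0.0983, 0.0237]
ee_rot: [-0.191, -3.131, 0.012]
wrist_force: [-7.4, 0.2, 5.3]
gripper_width: 0.0102
t 9.55 pos [ 0.5141 -0.0983  0.0237] F [-5.24  0.28  2.55] sd [0.43 0.37 0.28]
t: 9.65
tool_pos: [0.516, -0.0987, 0.0236]
ee_rot: [-0.191, -3.13, 0.012]
wrist_force: [-8.4, 0.2, 5.0]
gripper_width: 0.0103
t 9.95 pos [ 0.5166 -0.0988  0.0237] F [-4.87 -0.38  1.66] sd [0.31 0.63 0.47]
```

Force stays near 5 N while it still advances, so I may have lifted or shifted the dryer. I back off and measure.

```bash
python3 -m creep '[[12,0.3,0,0,0],[12,1,0,0,0],[12,2,0,0,0],[12,0,0,-3,0],[12,0,0,-4,0],[12,2,0,-4,0],[12,2,0,-4,0],[12,0,0,0,0]]'; cat > m.py <<'E'
from h import *
np.set_printoptions(precision=4,suppress=True)
def cen(p,lo,hi,b):
    h=mask(p,lo,hi,b);M=cv2.moments(h,True);return np.array([M['m10'],M['m01']])/max(M['m00'],1),M['m00']
import sys
old=[np.load(f'pics/{n}0.npz')['p'] for n in('top','side')];new=[capture(n)[0] for n in('top','side')]
cv2.imwrite('pics/T.png',new[0]);cv2.imwrite('pics/S.png',new[1])
for n,b,fb in(('top',(325,145,362,175),(270,90,365,182)),('side',(278,160,308,185),(215,150,305,225))):
    i=n=='side'
    for p in(old[i],new[i]):
        c,a=cen(p,(100,100,30),(130,255,255),b);print(n,'pad',c,a,ray(n,c,.05)[0])
    # global dryer shift by ECC
    x0,y0,x1,y1=fb;A=[cv2.GaussianBlur(cv2.cvtColor(q[y0:y1,x0:x1],6),(0,0),1) for q in(old[i],new[i])]
    try:
        cc,w=cv2.findTransformECC(A[0],A[1],np.eye(2,3,dtype=np.float32),cv2.MOTION_EUCLIDEAN);print('ECC',cc,w.ravel())
    except Exception as e: print('ecc fail')
m=mask(new[1],(4,120,30),(18,255,255),(280,165,345,208));bx,r,c=rect(m);print(r);print(ray('side',bx,.008))
E
python3 m.py
```

```text
t: 10.75
tool_pos: [0.4394, -0.0879, 0.178]
ee_rot: [-0.191, -3.132, 0.01]
wrist_force: [0.5, 0.1, -0.8]
gripper_width: 0.0107
top pad [341.6044 161.7582] 91.0 [ 0.5812 -0.1038  0.05  ]
top pad [342.7    157.0667] 60.0 [ 0.591  -0.1062  0.05  ]
ECC 0.34642725309807787 [ 0.9992  0.0398 -4.6354 -0.0398  0.9992  3.6402]
side pad [291.8298 172.1277] 47.0 [ 0.5798 -0.0987  0.05  ]
side pad [289.8222 171.2667] 45.0 [ 0.5859 -0.1001  0.05  ]
ECC 0.512375165512811 [ 0.9995  0.0329 -4.1731 -0.0329  0.9995  0.6062]
((301.15838623046875, 187.55654907226562), (23.8126163482666, 14.664265632629395), 19.653823852539062)
[[ 0.5842 -0.0722  0.008 ]
 [ 0.5911 -0.1239  0.008 ]
 [ 0.5243 -0.114   0.008 ]
 [ 0.52   -0.0638  0.008 ]]
```

```bash
python3 -m creep '[[12,0,-4,-1,0],[12,0,-4,-1,0],[12,0,-4,-1,0],[12,0,-4,-1,0],[12,0,-4,-1,0],[12,0,-4,-1,0],[12,0,-2,0,0],[12,0,0,0,0]]';python3 m.py; python3 - <<'E'
from h import *
W,d=None,None
p,d=capture('top');W=cloud('top',d);W[d<=0]=np.nan;Z=W[...,2]
for lo in(.03,.04):
  mm=np.zeros((400,640),np.uint8);mm[85:185,272:365]=((Z>lo)&(Z<.08))[85:185,272:365]*255
  bx,r,c=rect(mm);print('dryer',r);print(ray('top',bx,.046))
f=np.load('pics/top0.npz');W0=cloud('top',f['d'])
for lab,w in(('old',W0),('new',W)):
  q=w[105:150,288:342].reshape(-1,3);q=q[np.isfinite(q[:,2])&(q[:,2]<.08)];print(lab,np.linalg.lstsq(np.c_[q[:,:2]-[.643,-.05],np.ones(len(q))],q[:,2],rcond=None)[0])
cv2.imwrite('pics/T2.png',np.hstack([cv2.resize(x[90:230,265:395],None,fx=3,fy=3,interpolation=2) for x in(f['p'],p)]))
E
```

```text
t: 11.65
tool_pos: [0.408, -0.3538, 0.2286]
ee_rot: [-0.179, -3.12, 0.008]
wrist_force: [-0.5, 0.1, -1.3]
gripper_width: 0.0099
top pad [341.6044 161.7582] 91.0 [ 0.5812 -0.1038  0.05  ]
top pad [342.4505 158.7143] 91.0 [ 0.5875 -0.1056  0.05  ]
ECC 0.6101644224885769 [ 0.9994  0.035  -1.8634 -0.035   0.9994 -2.5504]
side pad [291.8298 172.1277] 47.0 [ 0.5798 -0.0987  0.05  ]
side pad [289.6739 171.2391] 46.0 [ 0.5863 -0.1001  0.05  ]
ECC 0.6992568699690859 [ 0.9998  0.0202 -2.544  -0.0202  0.9998  0.7064]
((301.01458740234375, 187.4598388671875), (23.409399032592773, 14.694952011108398), 19.98310661315918)
[[ 0.5842 -0.0725  0.008 ]
 [ 0.5909 -0.1243  0.008 ]
 [ 0.5252 -0.1141  0.008 ]
 [ 0.521  -0.0638  0.008 ]]
dryer ((315.1524658203125, 133.6280517578125), (76.19776153564453, 69.90316009521484), 6.340191841125488)
[[ 0.57914063  0.03759725  0.046     ]
 [ 0.72774888  0.02064229  0.046     ]
 [ 0.70679565 -0.1387883   0.046     ]
 [ 0.55897982 -0.11914622  0.046     ]]
dryer ((315.3841552734375, 131.54269409179688), (76.19776153564453, 65.7067642211914), 6.340191841125488)
[[ 0.58791732  0.03659598  0.046     ]
 [ 0.72774886  0.02064229  0.046     ]
 [ 0.70679562 -0.1387883   0.046     ]
 [ 0.5677101  -0.12030625  0.046     ]]
old [-0.00076059 -0.00516704  0.05017791]
new [ 0.01274795 -0.00938556  0.04996594]
```

View pics/T2.png

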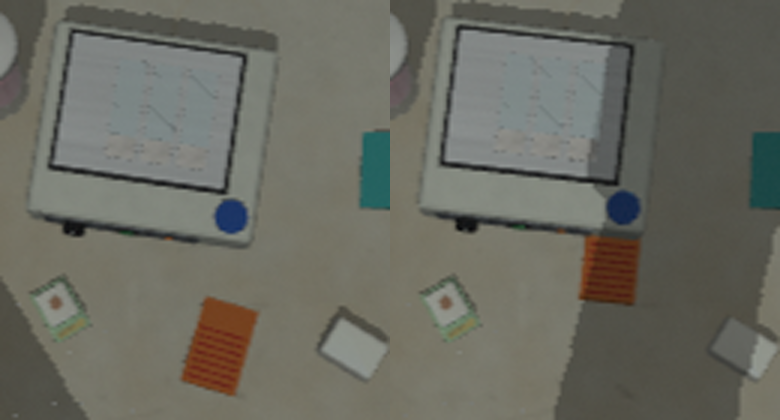

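The left panel is the start, the right panel is now. The wedge is under the pad corner, but the dryer has crept: pad (341.6,161.8) to (342.5,158.7), so about 6 mm at the corner, 4-5 mm at the centre and 1.9° of turn. I shoved it a little. Next I check for room behind it to nudge it back gently.

```bash
python3 - <<'E'
from h import *
np.set_printoptions(precision=4,suppress=True)
p,d=capture('top');W=cloud('top',d);W[d<=0]=np.nan
q=W.reshape(-1,3);q=q[np.isfinite(q[:,2])&(q[:,2]>.02)&(q[:,0]>.74)]
for a in np.arange(-.36,.2,.04):
    k=q[(q[:,1]>=a)&(q[:,1]<a+.04)]
    if len(k)>3: print(round(a,2),'minx',k[:,0].min(),'maxz',k[:,2].max())
print(observe()['joint_positions'])
E
```

```text
-0.36 minx 0.8077965725959754 maxz 0.13980282481430797
-0.32 minx 0.81224739578892 maxz 0.13820646901245126
-0.28 minx 0.816655720291186 maxz 0.12444547949026899
-0.24 minx 0.8213255362136954 maxz 0.12341184625010083
-0.2 minx 0.8263311809720315 maxz 0.11992908902951543
-0.16 minx 0.8319214020119372 maxz 0.08525768688234582
-0.08 minx 0.8807590734351858 maxz 0.10176595119910002
0.12 minx 0.821849764939285 maxz 0.09946286619105481
0.2 minx 0.8812351570903281 maxz 0.02357560250238894
[ 0.3248  0.4348  0.3592  1.8552 -0.1753  0.8953  2.2259]
```

```bash
python3 -m creep '[[0,-3,2.9,0,0],[0,-3,2.9,0,0],[0,-3,2.9,0,0],[0,-3,2.9,0,0],[0,-3,2.9,0,0],[0,-3,2.9,0,0],[0,-3,2.9,0,0],[0,-3,2.9,0,0]]' && python3 -m creep '[[0,-3,2.9,0,0],[0,-2,1,0,0],[0,0,0,0,0],[0,0,0,0,0]]'
```

```text
t: 12.65
tool_pos: [0.6797, -0.1292, 0.2224]
ee_rot: [-0.165, -3.119, 0.001]
wrist_force: [1.1, -1.9, 0.7]
gripper_width: 0.0004
t: 13.05
tool_pos: [0.7378, -0.0798, 0.2176]
ee_rot: [-0.142, -3.117, -0.006]
wrist_force: [-1.4, -0.6, -0.6]
gripper_width: -0.0002
```

```bash
python3 -m creep '[[0,-0.6,-1,0,0.05],[0,0,-1,2,0],[0,0,0,3,0],[0,0,0,3,0],[0,0,0,3,0],[0,0,0,1,0],[0,0,0,0,0],[0,0,0,0,0]]'; python3 - <<'E'
from h import *
p,_=capture('top');q,_=capture('side')
cv2.imwrite('pics/T3.png',np.hstack([cv2.resize(p[70:200,265:395],None,fx=3,fy=3,interpolation=2),cv2.resize(q[110:240,200:330],None,fx=3,fy=3,interpolation=2)]))
print(observe()['joint_positions'].round(3) if hasattr(observe()['joint_positions'],'round') else observe()['joint_positions'])
E
```

```text
t: 13.85
tool_pos: [0.7349, -0.1, 0.0973]
ee_rot: [-0.224, -3.113, -0.005]
wrist_force: [0.3, 0.4, 0.4]
gripper_width: 0.0001
[-0.093  0.9    0.277  1.341 -0.269  0.957  1.671]
```

View pics/T3.png

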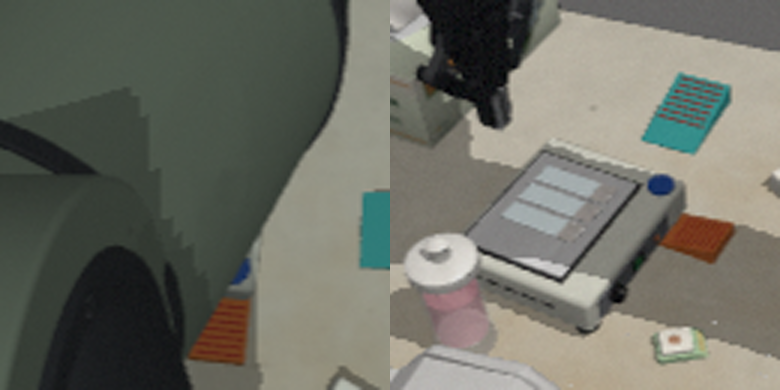

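The side view shows the closed fingertips behind the dryer's rear edge, with room to the tissue box. I descend and press it back gently.

```bash
python3 -m creep '[[0,-0.5,0,0,0],[0,0,0,2,0],[0,0,0,2,0],[0,0,0,1,0],[0,0,0,0,0]]'; python3 f.py; python3 -m creep '[[0,0.5,0,0,0],[0,0.4,0,0,0],[0,0.3,0,0,0]]'; python3 f.py
```

```text
t: 14.45
tool_pos: [0.7429, -0.1007, 0.05]
ee_rot: [-0.224, -3.121, -0.005]
wrist_force: [0.1, 0.8, 1.2]
gripper_width: 0.0
t 14.75 pos [ 0.7438 -0.1009  0.0523] F [ 0.02 -0.47  0.47] sd [0.4  0.69 0.41]
t: 15.05
tool_pos: [0.7315, -0.0991, 0.0534]
ee_rot: [-0.224, -3.125, -0.005]
wrist_force: [-0.2, -0.9, 0.1]
gripper_width: 0.0001
t 15.35 pos [ 0.732  -0.0992  0.0532] F [ 0.03 -0.25 -0.02] sd [0.75 0.33 0.68]
```

```bash
python3 -m creep '[[0,0,0,0.8,0],[0,0.3,0,0.3,0],[0,0.3,0,0,0]]'; python3 f.py; python3 -m creep '[[0,0.2,0,0,0]]'; python3 f.py;python3 -m creep '[[0,0.2,0,0,0]]'; python3 f.py
```

```text
t: 15.65
tool_pos: [0.7258, -0.0983, 0.0407]
ee_rot: [-0.224, -3.125, -0.005]
wrist_force: [0.1, 0.2, 0.3]
gripper_width: -0.0002
t 15.95 pos [ 0.7265 -0.0983  0.0419] F [ 0.06 -0.11  0.01] sd [0.3  0.33 0.61]
t: 16.05
tool_pos: [0.7249, -0.0981, 0.042]
ee_rot: [-0.224, -3.127, -0.005]
wrist_force: [3.1, 0.3, -2.5]
gripper_width: -0.0003
t 16.35 pos [ 0.7247 -0.0981  0.042 ] F [ 2.2  -0.73 -0.84] sd [0.42 0.24 0.83]
t: 16.45
tool_pos: [0.7231, -0.098, 0.0421]
ee_rot: [-0.224, -3.128, -0.005]
wrist_force: [4.7, -1.3, -2.1]
gripper_width: 0.0001
t 16.75 pos [ 0.7228 -0.098   0.0421] F [ 3.41 -1.62 -1.69] sd [0.48 0.55 0.71]
```

```bash
python3 -m creep '[[0,0.2,0,0,0]]'; python3 f.py;python3 -m creep '[[0,0.2,0,0,0]]'; python3 f.py; python3 m.py | grep -A1 side
```

```text
t: 16.85
tool_pos: [0.7211, -0.0978, 0.0421]
ee_rot: [-0.224, -3.128, -0.004]
wrist_force: [5.0, -2.0, -1.8]
gripper_width: 0.0
t 17.15 pos [ 0.7208 -0.0978  0.0421] F [ 3.63 -2.   -1.25] sd [0.8  0.17 0.57]
t: 17.25
tool_pos: [0.7191, -0.0975, 0.0421]
ee_rot: [-0.224, -3.127, -0.005]
wrist_force: [5.9, -1.5, -2.0]
gripper_width: -0.0001
t 17.55 pos [ 0.7188 -0.0975  0.0421] F [ 3.36 -1.73 -1.83] sd [0.49 0.35 0.72]
side pad [291.8298 172.1277] 47.0 [ 0.5798 -0.0987  0.05  ]
side pad [291.6    172.8222] 45.0 [ 0.5794 -0.0961  0.05  ]
ecc fail
```

```bash
python3 -m creep '[[0,-0.5,0,0,0],[0,-1.5,0,0,0],[0,0,0,-3,0],[0,0,0,-4,0],[0,0,0,-4,0],[0,0,0,-4,0],[0,3,-3,0,0],[0,3,-3,0,0]]' && python3 -m creep '[[0,3,-3,0,0],[0,3,-3,0,0],[0,3,-3,0,0],[0,3,-3,0,0],[0,3,-3,0,0],[0,3,-3,0,0],[0,0,-1,0,0],[0,0,0,0,0]]'; python3 m.py;python3 - <<'E'
from h import *
np.set_printoptions(precision=4,suppress=True)
p,d=capture('top');q,_=capture('side')
W=cloud('top',d);W[d<=0]=np.nan;Z=W[...,2]
for lo in(.03,.04):
  mm=np.zeros((400,640),np.uint8);mm[85:185,272:365]=((Z>lo)&(Z<.08))[85:185,272:365]*255
  bx,r,c=rect(mm);print('dryer',r);print(ray('top',bx,.046).mean(0))
m=mask(p,(4,120,30),(18,255,255),(318,150,362,228));bx,r,c=rect(m);print('wedge',r);print(ray('top',bx,.011))
cv2.imwrite('pics/T4.png',np.hstack([cv2.resize(p[90:220,265:395],None,fx=3,fy=3,interpolation=2),cv2.resize(q[140:220,220:350],None,fx=3,fy=4.875,interpolation=2)]))
E
```

```text
t: 18.45
tool_pos: [0.6732, -0.1463, 0.195]
ee_rot: [-0.211, -3.118, -0.011]
wrist_force: [-0.0, -1.7, -0.1]
gripper_width: 0.0001
t: 19.25
tool_pos: [0.4572, -0.3172, 0.1989]
ee_rot: [-0.216, -3.115, -0.016]
wrist_force: [0.7, 1.4, -0.2]
gripper_width: 0.0001
top pad [341.6044 161.7582] 91.0 [ 0.5812 -0.1038  0.05  ]
top pad [340.6292 161.9663] 89.0 [ 0.5808 -0.1017  0.05  ]
ECC 0.6031860037400767 [ 1.      0.0055 -2.4182 -0.0055  1.      2.5623]
side pad [291.8298 172.1277] 47.0 [ 0.5798 -0.0987  0.05  ]
side pad [291.6    172.8222] 45.0 [ 0.5794 -0.0961  0.05  ]
ECC 0.6954333270253579 [ 1.     -0.0036 -0.4301  0.0036  1.      0.829 ]
((302.4864807128906, 190.08108520507812), (24.659847259521484, 14.138313293457031), 9.462322235107422)
[[ 0.574  -0.0585  0.008 ]
 [ 0.5872 -0.1074  0.008 ]
 [ 0.5213 -0.1132  0.008 ]
 [ 0.5107 -0.0647  0.008 ]]
dryer ((314.11669921875, 136.15402221679688), (76.31200408935547, 70.23162841796875), 7.853313446044922)
[ 0.6378 -0.0477  0.046 ]
dryer ((314.4315185546875, 133.99044799804688), (76.26117706298828, 65.87344360351562), 7.943471908569336)
[ 0.6423 -0.0484  0.046 ]
wedge ((336.36883544921875, 182.442626953125), (18.016611099243164, 21.819114685058594), 5.194429397583008)
[[ 0.5224 -0.072   0.011 ]
 [ 0.5696 -0.0771  0.011 ]
 [ 0.5654 -0.1157  0.011 ]
 [ 0.5183 -0.1105  0.011 ]]
```

View pics/T4.png

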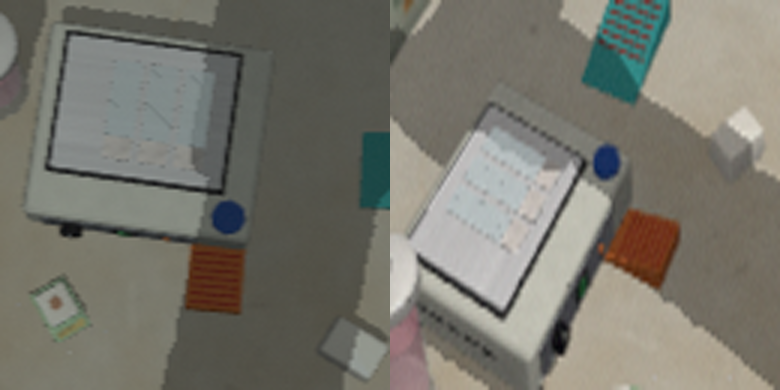

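The dryer is back within about 2 mm and 0.4° of its start, and the wedge is still under the corner. Now I press the pad lightly to see whether it dips.

```bash
python3 -m creep '[[0,-1.5,3.8,0,0],[0,-1.5,3.8,0,0],[0,-1.5,3.8,1,0],[0,-1.5,3.8,1,0],[0,-1.5,3.8,1,0],[0,-1.5,3.8,1,0],[0,0,0,0,0],[0,0,0,0,0]]'
```

```text
t: 20.25
tool_pos: [0.5854, -0.0817, 0.1556]
ee_rot: [-0.191, -3.115, -0.019]
wrist_force: [-0.2, -0.3, -0.2]
gripper_width: 0.0001
```

```bash
python3 -m creep '[[0,0.2,-1,0,0],[0,0,-0.9,2,0],[0,0,0,2,0],[0,0,0,2,0],[0,0,0,1,0],[0,0,0,0.5,0],[0,0,0,0,0]]'; python3 f.py
```

```text
t: 20.95
tool_pos: [0.578, -0.1069, 0.0804]
ee_rot: [-0.199, -3.118, -0.016]
wrist_force: [-0.5, -0.5, 0.3]
gripper_width: -0.0002
t 21.25 pos [ 0.5787 -0.1061  0.0811] F [ 0.01 -0.39  0.  ] sd [0.27 0.87 0.18]
```

Shift +5 mm in y, then touch down slowly.

```bash
python3 -m creep '[[0,0,0.5,0,0],[0,0,0,0.5,0],[0,0,0,0.4,0],[0,0,0,0.3,0]]'; python3 f.py; python3 -m creep '[[0,0,0,0.2,0]]';  python3 f.py; python3 -m creep '[[0,0,0,0.2,0]]';  python3 f.py
```

```text
t: 21.65
tool_pos: [0.5799, -0.0999, 0.0693]
ee_rot: [-0.196, -3.121, -0.017]
wrist_force: [-1.2, -0.4, -0.2]
gripper_width: -0.0002
t 21.95 pos [ 0.58   -0.1003  0.0698] F [-0.14  0.14 -0.1 ] sd [0.57 0.35 0.65]
t: 22.05
tool_pos: [0.5801, -0.1003, 0.068]
ee_rot: [-0.197, -3.122, -0.017]
wrist_force: [-0.3, -1.0, 0.2]
gripper_width: -0.0001
t 22.35 pos [ 0.58   -0.1002  0.0678] F [-0.1   0.02  0.12] sd [0.7  0.49 0.36]
t: 22.45
tool_pos: [0.5799, -0.1005, 0.0664]
ee_rot: [-0.197, -3.121, -0.016]
wrist_force: [-11.3, 0.8, 44.5]
gripper_width: 0.0003
t 22.75 pos [ 0.58   -0.1004  0.0667] F [-6.12  1.02 19.55] sd [0.56 0.47 1.35]
```

```bash
python3 -m creep '[[0,0,0,-0.05,0]]'; python3 f.py; python3 m.py | grep -A1 side
```

```text
t: 22.85
tool_pos: [0.5801, -0.1004, 0.0676]
ee_rot: [-0.197, -3.122, -0.017]
wrist_force: [0.2, -0.1, 0.3]
gripper_width: -0.0002
t 23.15 pos [ 0.5801 -0.1004  0.0672] F [-0.03  0.06  1.25] sd [0.54 0.36 0.97]
side pad [291.8298 172.1277] 47.0 [ 0.5798 -0.0987  0.05  ]
side pad [290.8667 174.7333] 15.0 [ 0.5786 -0.089   0.05  ]
ECC 0.4458768428817169 [ 0.9996  0.0271 -3.9194 -0.0271  0.9996  1.0425]
```

```bash
python3 -m creep '[[0,0,0,0.05,0]]'; python3 f.py; python3 f.py; python3 - <<'E'
from h import *
p,_=capture('top');q,_=capture('side')
print(rect(mask(q,(4,120,30),(18,255,255),(280,165,345,208)))[1])
cv2.imwrite('pics/T5.png',np.hstack([cv2.resize(p[90:220,265:395],None,fx=3,fy=3,interpolation=2),cv2.resize(q[140:220,220:350],None,fx=3,fy=4.875,interpolation=2)]))
E
```

```text
t: 23.35
tool_pos: [0.58, -0.1005, 0.0668]
ee_rot: [-0.197, -3.121, -0.017]
wrist_force: [-4.3, 0.1, 14.3]
gripper_width: 0.0002
t 23.65 pos [ 0.58   -0.1005  0.0669] F [-2.32  0.26  8.87] sd [0.41 0.25 0.64]
t 23.95 pos [ 0.58   -0.1005  0.0669] F [-2.42  0.01  8.75] sd [0.31 0.39 0.3 ]
((302.4864807128906, 190.08108520507812), (24.659847259521484, 14.138313293457031), 9.462322235107422)
```

View pics/T5.png

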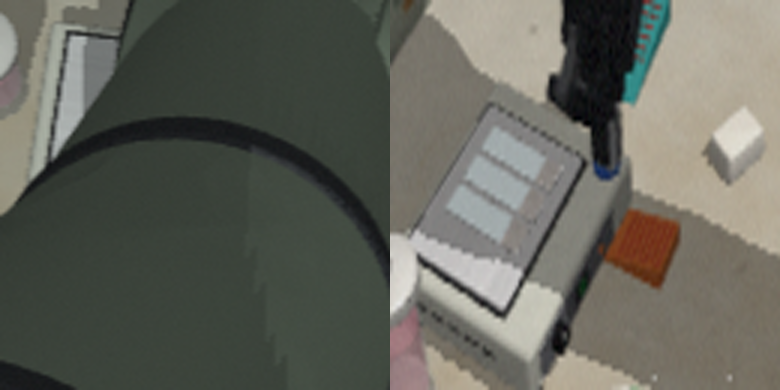

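The side view shows the fingertips on the blue pad (crop 605,165). The wedge is under the corner in exactly the same place, and the dryer is where it was. The press is steady at 8.8 N with no dip, so I hand it in.

```bash
python3 -c "
from workcell import *
print(close_job())"
```

```text
the job is handed in; nothing more can be done
None
```

The wedge is under the short foot and the blue corner no longer dips. I handed the job in at about 24 s with the fingertips pressing the pad at a steady 8.8 N. I did not hold the dryer still throughout, as described below.

- **Wedge:** I pushed the small orange wedge thin end first with the fingertips. It turned square to the fingers on the way and went under the short foot.
- **Dryer moved, then corrected:** the last snugging pushes were harder than planned, about 5 N steady with peaks of about 8 N. They moved the dryer about 4–5 mm at its centre (6 mm at the blue corner) and turned it about 2°. I nudged it back from behind at about 3.5 N. It ended within about 2 mm and 0.4° of where it started, with the wedge still in place.
- **First press too hard:** it peaked at 44 N for a moment and settled near 20 N. I eased off and pressed again more gently.
- **Final checks:** from about 1 N to 9 N the pad dropped only about 0.3 mm, staying at its level height of about 50 mm. The wedge did not move during the final press. The cassette and wax block look undisturbed in the pictures, as does what was in view of the jar.
- **Not confirmed:** I did not recheck the 2–4 N snug force after moving the dryer back. A depth fit of the tilt, taken before that, was too noisy to use, so levelness rests on the pad height.

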